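# Put the pliers away with the pliers and shut the chest

### The job

Clear the loose pliers off the jeweller's bench: put them in whichever of the two open drawers already holds a pair of pliers, laid flat on the drawer floor beside that pair, not on top of it and not dropped in, and push both drawers fully shut. The hammer stays in its own drawer, and everything else on the bench and on the chest stays where it is.

Things in the scene. Friction and masses are not known exactly. Their poses are not given: they have to be found in the camera images.
- pliers: the loose pliers to put away: rigid flat-nose pliers, steel with black grips, lying flat on the bench, 141 mm long, 13 thick, 75 to 155 g. Origin under the middle of the box joint, on the underside; x to the jaw tips (47 mm off; handle ends 94 mm the other way), z up. Jaws 15 wide, handles 50 wide over both at 50 to 72 mm behind the origin
- pliers_mid (a point): the middle of the loose pliers' box joint, 6.5 mm above their underside; axes as pliers. The joint is a flat-sided steel block 26 long (x), 20 wide (y), 13 high centred here: grip it across y; the balance point is within 20 mm of it
- stored_pliers: another pair of pliers, already in one of the two drawers (left or right, it varies), lying roughly front to back on its floor, nearer the chest's outer side: same size and build but with thin round jaws; origin and axes as for pliers
- stored_hammer: a small chasing hammer with a bulbous wooden handle, lying roughly front to back in the other drawer: 140 long, steel head 58 wide across, 27 thick. Origin on the underside, x to the head (centred 52 mm off), y along the head; the handle end is 74 mm the other way
- chest: wooden tool chest fixed on the bench, 442 wide (y), 230 deep (x), 132 high; origin at the centre of its underside, x from its front to its back. The front faces the robot: the carcass front is the plane x = -115 mm. In its upper part two small drawers side by side, left (+y) and right (-y), both open; the wide drawer below is a fixed front, its two knobs reaching 38 mm out
- drawer_left (a joint): how far the left small drawer is out, m: 0 shut, starts at 0.155 to 0.175, stop at 0.185. It slides along the chest's x, needs about 2 N to push slowly and stays where it is left. That length of its inside is uncovered in front of the carcass; the rest is under the carcass, which is 40 mm above the drawer floor
- drawer_left_floor (a point): centre of the left drawer's inner floor (top surface, 80 mm above the bench); moves with the drawer; axes as the chest's; at y = +107 mm in the chest's frame. The inside reaches 100 mm either way along x and 90 mm along y; walls 8 thick, 34 high above the floor; front panel 14 thick, 206 wide, from 9 below to 41 above the floor
- drawer_left_knob (a point): tip of the left drawer's round brass knob, 20 mm across, standing 24 mm out from the middle of the front panel (tip 138 mm in front of the floor's centre), centre 16 mm above the drawer floor and 96 mm above the bench; moves with the drawer
- drawer_right (a joint): how far the right small drawer is out, m: 0 shut, starts at 0.155 to 0.175, stop at 0.185. It slides along the chest's x, needs about 2 N to push slowly and stays where it is left. That length of its inside is uncovered in front of the carcass; the rest is under the carcass, which is 40 mm above the drawer floor
- drawer_right_floor (a point): centre of the right drawer's inner floor (top surface, 80 mm above the bench); moves with the drawer; axes as the chest's; at y = -107 mm in the chest's frame. The inside reaches 100 mm either way along x and 90 mm along y; walls 8 thick, 34 high above the floor; front panel 14 thick, 206 wide, from 9 below to 41 above the floor
- drawer_right_knob (a point): tip of the right drawer's round brass knob, 20 mm across, standing 24 mm out from the middle of the front panel (tip 138 mm in front of the floor's centre), centre 16 mm above the drawer floor and 96 mm above the bench; moves with the drawer
- scale: grey pocket weighing scale, 125 x 72 x 19, flat on the bench; origin at the centre of the underside (bystander)
- bowl: clear glass bowl, 150 across, 65 high; origin at the centre of the underside (bystander)
- screwdriver: screwdriver with an orange handle, 180 long, lying on the bench (bystander)
- bench_block: dark steel bench block, 100 x 100 x 22; origin at the centre of the underside (bystander)
- stick_cup: white cup 80 across and 85 high, with dark sticks standing in it to a height of 135; origin at the centre of the underside (bystander)
- powder_bottle: grey bottle with a green cap, 54 across, 125 high; origin at the centre of the underside (bystander)
- wax_jar: blue jar with a white lid, 64 across, 58 high, standing on top of the chest; origin at the centre of the underside (bystander)

How it is judged:
By the outcome, as a careful person would: the job done as asked, in the order asked, and still so for the second after the job is handed in, with the robot touching nothing.
It also fails if it takes over 51 s, if anything falls off the work surface, if the arm or the gripper's body presses on something with over 40 N, if the wrist force passes 120 N, or if a joint passes its speed limit or range.

### The arm

A 6-joint arm with a two-finger parallel gripper is mounted at the origin on the work surface. World frame = base frame: x ahead of the robot, y to its left, z up, the work surface at z = 0. Lengths are in m, angles in rad, forces in N, time in s.
With the tool pointing down it reaches from about 0.35 to 0.775 m from the base axis. Payload 7.3 kg.
Tool frame: the origin (TCP) lies at the centre of the arm's flange, where the gripper is bolted on; the fingertips stand 178 mm ahead of it and the grasp point (between the pads) lies 159 mm ahead of it; z points along the fingers, y is the line along which they close (so a half turn about z gives the same grasp; the last joint's range is limited). The gripper opens to 92 mm and grips with 3 to 60 N. Pads are 19 mm wide; open, the fingers measure 130 mm over their backs; the gripper's body (75 mm by 190 mm) begins 47 mm behind the grasp point.
Start: joints at [1.074, 0.342, 1.524, -0, 1.275, -0.146], TCP at [0.18, 0.493, 0.405] pointing down, gripper open.
Joint ranges: [-2.53, 2.53], [-0.77, 2.02], [0.04, 2.7], [-1, 4.14], [0.28, 2.66], [-3.11, 3.11]. Speed limits (rad/s): [2.57, 2.57, 3.14, 3.14, 3.14, 3.14].

### API

Orientations are given as [roll, pitch, yaw] about the fixed x, y, z axes, in that order (R = Rz(yaw) Ry(pitch) Rx(roll)).
In Python, from cell import telemetry, vision, ticket gives the robot as it stands.
- The arm moves only by the shell command python3 -m crank 'ROWS' [FORCE]. ROWS is JSON, a list of rows, each a list of 5 numbers: the gripper command: -1 is shut, 1 is fully open, values between are in proportion, then the shift along the tool's x, y, z in mm, then the turn about the tool's z in rad. In form: [[fingers, dx, dy, dz, roll], ...]. A call has 1 to 12 rows; each row is the pose to reach, as a shift and turn from the pose commanded when the call began, along the tool's axes at that moment; what a row does not reach only later rows make up. A row lasts 1/12 s, in which the tool goes at most 41.7 mm and 7.16 degrees, less where a joint would pass 70% of its speed; a pose out of reach is approached as far as the arm can. A call with a gripper value outside its range is refused whole. The fingers move at their own pace and stop on an object; FORCE is the grip in N (left out, the last holds). Time passes only in rows, so rows that repeat a pose let the fingers close. It gives the time, the measured TCP pose, the force, the opening and the grip force at its end, in the units of the state.
- telemetry.observe(): the state, without advancing time (a new reading comes with each control period).
- vision.read_camera(name): name is "side" or "top"; returns (picture, depth): 480x640x3 uint8, red, green, blue; 480x640 float32, m along the optical axis (not along the pixel's ray), 0 where there is no reading.
- vision.get_calibration(name): a dict with "camera_matrix" (3x3 intrinsics, pixels), "rvec" (rotation vector, rad) and "tvec" (3), from world to camera coordinates, as OpenCV has them. Camera axes: x right, y down, z forward; pixel columns grow to the right and rows downward; lengths in m; the calibration is good to about 2 mm. A picture is of the moment at which its call begins. get_calibration takes no time and is no camera call.
- ticket.hand_in(): hands the job in; it is judged then, once.
The state is a dict: "time": time; "qpos": joint angles; "qvel": joint speeds; "joint_efforts": joint torques, N m; "tool_pos": TCP position; "tool_rot": TCP orientation; "contact_force": force on the tool from outside, world axes, zero at the start; "torque": the same for the moment, N m; "opening": finger opening in m; "grip_force": force on a finger pad.
Only numpy, scipy, OpenCV 4.12 (cv2) and the standard library are available. Lean on these libraries where they do the work, as an engineer would, in place of code of your own. Each camera call takes 0.05 s, during which the arm holds its last target. There are 200 camera calls.

## Working session

There is one attempt and no reset: what is moved stays moved. The work goes in short steps, Python scripts to look and compute and a shell command to move; the robot and the scene stay as the last step left them, time stands still between calls to the robot, and variables do not carry over. Pictures are saved under pics/ and viewed, at most 10 in all, crops included, and the job is handed in when it is done.

```bash
mkdir -p pics; cat > h.py <<'E'
import numpy as np, cv2
from cell import telemetry, vision, ticket
def shot(name,tag):
    p,d=vision.read_camera(name); cv2.imwrite(f'pics/{tag}.png',p[:,:,::-1]); np.save(f'pics/{tag}.npy',d); return p,d
def world(name,u,v,d):
    c=vision.get_calibration(name);K=np.array(c['camera_matrix']);R=cv2.Rodrigues(np.array(c['rvec'],float))[0];t=np.array(c['tvec'],float).ravel()
    return R.T@(np.linalg.inv(K)@np.array([u,v,1.])*d-t)
def wz(name,u,v,z):
    a=world(name,u,v,0);b=world(name,u,v,1);return a+(b-a)*(z-a[2])/(b[2]-a[2])
def px(name,P):
    c=vision.get_calibration(name)
    return cv2.projectPoints(np.array([P],float),np.array(c['rvec'],float),np.array(c['tvec'],float),np.array(c['camera_matrix']),None)[0].ravel()
E
python3 - <<'E'
from h import *
shot('top','top0');shot('side','side0');s=telemetry.observe();print(s)
for n in('top','side'):print(world(n,320,240,0),vision.get_calibration(n)['camera_matrix'])
E
```

```text
{'time': 0.1, 'qpos': array([ 1.07402664e+00,  3.42626076e-01,  1.52491237e+00, -1.22983729e-05,
        1.27541054e+00, -1.46029303e-01]), 'qvel': array([-0.00051191, -0.00074175, -0.00176251,  0.00119698, -0.00036431,
        0.00130239]), 'joint_efforts': array([ 2.92061806e-03, -4.32004631e+01, -2.44694370e+01,  7.21009914e-02,
        5.26101503e-02, -8.95003222e-05]), 'tool_pos': array([0.18032183, 0.49292889, 0.40413148]), 'tool_rot': array([-3.14024904e+00, -1.85725810e-04,  2.79085573e+00]), 'contact_force': array([-0.0996388 ,  0.32351918, -0.33500063]), 'torque': array([ 0.02192108, -0.00011292,  0.03497855]), 'grip_force': 0.0, 'opening': 0.09183007942366034}
[0.33364646 0.01589825 1.50130995] [[519.10716595   0.         318.81967588]
 [  0.         519.10716595 236.75197479]
 [  0.           0.           1.        ]]
[ 0.02601084 -0.84884026  1.13650829] [[541.11291246   0.         318.85067631]
 [  0.         541.11291246 236.74829546]
 [  0.           0.           1.        ]]
```

View pics/top0.png

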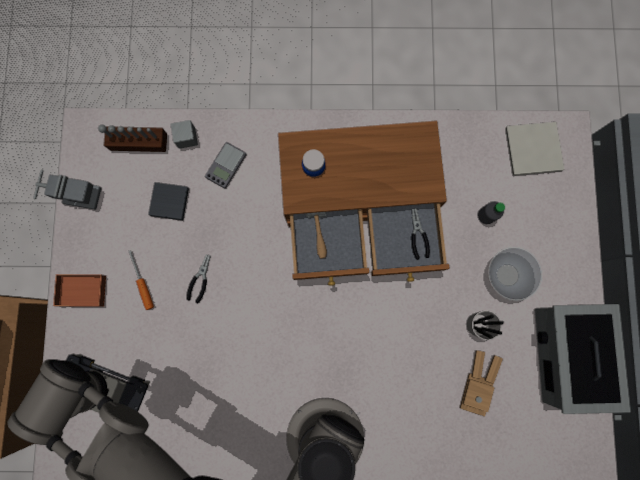

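View pics/side0.png

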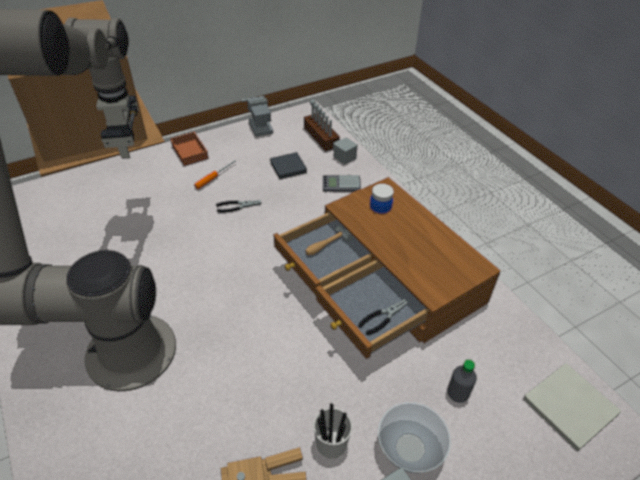

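The top view shows the loose pliers at about (200,280) with jaws up the image. The stored pliers are in the right drawer at (420,233) and the hammer is in the left drawer. I'll enlarge both areas next.

```bash
python3 - <<'E'
from h import *
p=cv2.imread('pics/top0.png')
a=cv2.resize(p[245:315,170:240],(420,420),interpolation=cv2.INTER_CUBIC)
cv2.imwrite('pics/c1.png',cv2.resize(p[245:310,180:220],None,fx=8,fy=8,interpolation=cv2.INTER_CUBIC))
cv2.imwrite('pics/c2.png',cv2.resize(p[195:295,275:455],None,fx=4.4,fy=4.4,interpolation=cv2.INTER_CUBIC))
E
```

```text
(no output)
```

View pics/c1.png

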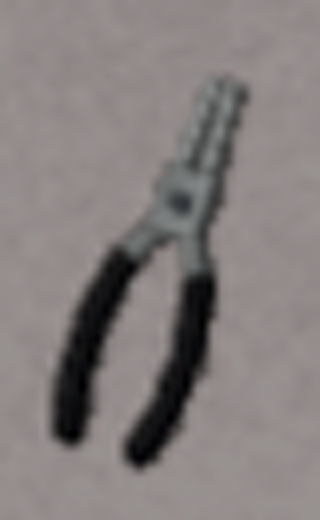

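View pics/c2.png

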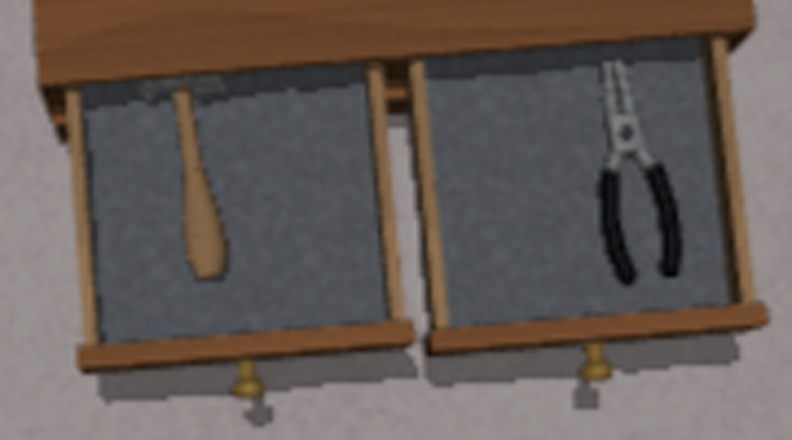

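The pivot of the loose pliers is at (202.6,270.3), with the jaw tip at (208.9,255.9). The stored pliers' pivot is at (417.5,225), and the knobs are at about (331,283) and (410.5,279.5). Next I convert these to metric positions.

```bash
python3 - <<'E'
from h import *
def c1(u,v):return 180+(u+.5)/8-.5,245+(v+.5)/8-.5
def c2(u,v):return 275+(u+.5)/4.4-.5,195+(v+.5)/4.4-.5
np.set_printoptions(precision=4,suppress=True)
W=lambda q,z:wz('top',*q,z)
d=np.load('pics/top0.npy');
def dep(q): u,v=map(round,q); return world('top',u,v,np.median(d[v-1:v+2,u-1:u+2]))
piv=W(c1(181,202),.013);tip=W(c1(231,80),.011);he=(W(c1(68,440),.008)+W(c1(138,463),.008))/2
print('pl',piv,tip,he,np.linalg.norm(tip-he),np.degrees(np.arctan2(*(tip-he)[1::-1])),dep(c1(181,202)))
piv=W(c2(627,132),.093);tip=W(c2(614,62),.09);he=(W(c2(627,283),.088)+W(c2(670,274),.088))/2
print('st',piv,tip,he,np.linalg.norm(tip-he),np.degrees(np.arctan2(*(tip-he)[1::-1])),dep(c2(627,132)))
for n,q in dict(Lk=(246,390),Rk=(597,374)).items(): print(n,W(c2(*q),.096))
for n,q in dict(RpanelL=(432,340),RpanelR=(767,312),LpL=(80,360),LpR=(412,332),RwallLback=(417,62),RwallLfront=(440,325),RwallRfront=(745,302),RwallRback=(718,40)).items(): print(n,W(c2(*q),.121 if 'p' in n[1:2] else .114),dep(c2(*q)))
# chest top from depth
v,u=np.mgrid[110:225,270:460]
P=np.array([world('top',a,b,d[b,a]) for a,b in zip(u.ravel(),v.ravel())])
m=(abs(P[:,2]-.132)<.005);Q=P[m][:,:2].astype(np.float32)
im=np.zeros((115,190),np.uint8);im.ravel()[m]=255
im=cv2.morphologyEx(im,cv2.MORPH_OPEN,np.ones((9,9)));Q=P[im.ravel()>0][:,:2].astype(np.float32)
print(cv2.minAreaRect(Q),cv2.boxPoints(cv2.minAreaRect(Q)), len(Q))
# drawer floor depth
for q in [(550,200),(500,280),(300,200)]: print(dep(c2(*q)))
E
```

```text
pl [0.4604 0.3538 0.013 ] [0.5048 0.3379 0.011 ] [0.3715 0.3792 0.008 ] 0.13966315837810647 -17.213071408078665 [0.4597 0.3537 0.0154]
st [ 0.5818 -0.2513  0.093 ] [ 0.627  -0.2446  0.09  ] [ 0.4903 -0.2635  0.088 ] 0.13805669955443925 7.866242142204641 [ 0.5801 -0.2503  0.0962]
Lk [ 0.4191 -0.0133  0.096 ]
Rk [ 0.4302 -0.2289  0.096 ]
RpanelL [ 0.4484 -0.1252  0.121 ] [ 0.4481 -0.1258  0.1209]
RpanelR [ 0.4666 -0.3283  0.121 ] [ 0.4765 -0.3577  0.0036]
LpL [0.435  0.0876 0.121 ] [0.4362 0.0871 0.1204]
LpR [ 0.4532 -0.1131  0.121 ] [ 0.4536 -0.1127  0.1188]
RwallLback [ 0.6213 -0.1183  0.114 ] [ 0.6207 -0.1173  0.1127]
RwallLfront [ 0.4582 -0.1309  0.114 ] [ 0.4592 -0.1316  0.1168]
RwallRfront [ 0.4733 -0.3168  0.114 ] [ 0.4739 -0.3168  0.1151]
RwallRback [ 0.6363 -0.305   0.114 ] [ 0.6352 -0.3052  0.1153]Traceback (most recent call last):
  File "<stdin>", line 16, in <module>
  File "h.py", line 6, in world
    c=vision.get_calibration(name);K=np.array(c['camera_matrix']);R=cv2.Rodrigues(np.array(c['rvec'],float))[0];t=np.array(c['tvec'],float).ravel()
ValueError: time passes only in moves, steps and waits
```

The sizes check out: the pliers measure 140 mm at yaw -17°, the chest yaw is about 4.6°, and the right drawer's floor centre is near (0.566,-0.218). I'll move over the pliers now.

```bash
python3 -m crank '[[1,-311,-34,120,-0.05],[1,-311,-34,120,-0.05],[1,-311,-34,120,-0.05],[1,-311,-34,120,-0.05],[1,-311,-34,120,-0.05],[1,-311,-34,120,-0.05],[1,-311,-34,120,-0.05],[1,-311,-34,120,-0.05],[1,-311,-34,120,-0.05],[1,-311,-34,120,-0.05],[1,-311,-34,120,-0.05],[1,-311,-34,120,-0.05]]' 20
python3 - <<'E'
from h import *
s=telemetry.observe();print(s['time'],s['tool_pos'],s['tool_rot'],s['contact_force'])
E
```

```text
time: 1.1
tool_pos: [0.4598, 0.355, 0.2852]
tool_rot: [3.141, -0.0, 2.842]
contact_force: [-0.2, 0.2, -0.1]
opening: 0.0918
grip_force: 0.0
1.1 [0.45977671 0.35496517 0.28515348] [ 3.14125577e+00 -1.76159821e-04  2.84194309e+00] [-0.21884106  0.15615678 -0.07060103]
```

```bash
python3 -m crank '[[0.3,0,0,40,0],[0,0,0,75,0],[0,0,0,90,0],[0,0,0,98,0],[0,0,0,105,0],[0,0,0,105,0],[0,0,0,105,0],[-1,0,0,105,0],[-1,0,0,105,0],[-1,0,0,105,0],[-1,0,0,105,0],[-1,0,0,105,0]]' 20
python3 -m crank '[[-1,0,0,0,0],[-1,0,0,0,0],[-1,0,0,0,0],[-1,0,0,0,0],[-1,0,0,-10,0],[-1,0,0,-30,0],[-1,0,0,-70,0],[-1,0,0,-110,0],[-1,0,0,-120,0],[-1,0,0,-120,0]]' 25
python3 - <<'E'
from h import *
shot('side','side1');p=cv2.imread('pics/side1.png');print(px('side',[.46,.354,.12]));u,v=map(int,px('side',[.46,.354,.12]))
cv2.imwrite('pics/s1.png',cv2.resize(p[max(v-80,0):v+80,max(u-100,0):u+100],None,fx=3,fy=3))
E
```

```text
time: 2.1
tool_pos: [0.4609, 0.3543, 0.1802]
tool_rot: [3.141, 0.001, 2.841]
contact_force: [0.1, 1.2, 1.9]
opening: 0.0199
grip_force: 19.6
time: 2.93
tool_pos: [0.4613, 0.3547, 0.3036]
tool_rot: [3.136, 0.005, 2.841]
contact_force: [1.0, -0.3, -1.1]
opening: 0.0196
grip_force: 24.5
[242.09719893 175.19286157]
```

View pics/s1.png

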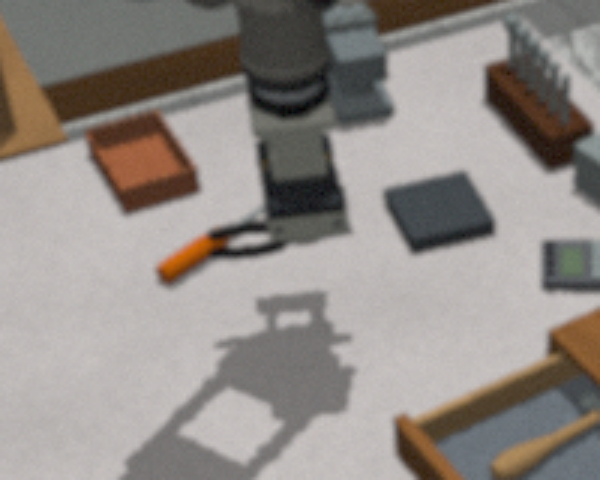

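The pliers are held level (opening 20 mm, black handles visible behind the fingers). I'll carry them high to a point over the right drawer's inner half.

```bash
python3 -m crank '[[-1,0,0,-35,0],[-1,-10,-19,-75,-0.02],[-1,-25,-45,-75,-0.06],[-1,-42,-76,-75,-0.1],[-1,-60,-110,-75,-0.15],[-1,-78,-143,-75,-0.2],[-1,-96,-176,-75,-0.25],[-1,-114,-209,-75,-0.3],[-1,-132,-242,-75,-0.34],[-1,-150,-275,-75,-0.38],[-1,-164,-300,-75,-0.38],[-1,-164,-300,-75,-0.38]]'
python3 - <<'E'
from h import *
s=telemetry.observe();p=s['tool_pos'];y=s['tool_rot'][2];print(p,s['tool_rot'],s['qpos'])
d=np.array([.5676,-.1747])-p[:2];print(1000*(d@[np.cos(y),np.sin(y)]),1000*(d@[np.sin(y),-np.cos(y)]),'roll',-((np.pi+.08-y+np.pi)%(2*np.pi)-np.pi))
E
```

```text
time: 3.98
tool_pos: [0.5291, 0.0145, 0.372]
tool_rot: [-3.14, -0.004, -3.067]
contact_force: [-0.1, 0.5, -1.0]
opening: 0.0197
grip_force: 24.5
[0.52907208 0.0144586  0.37200781] [-3.1404655  -0.00417591 -3.06715195] [-0.117026    0.37930528  1.56270899 -0.00203712  1.2034642  -1.76153011]
-24.353124017114737 -191.5001401822902 roll -0.005559292638659841
```

```bash
python3 -m crank '[[-1,-3,-20,0,0],[-1,-7,-50,0,0],[-1,-11,-85,0,0],[-1,-16,-120,0,0],[-1,-20,-150,0,0],[-1,-23,-175,0,0],[-1,-25,-192,0,0],[-1,-25,-192,0,0],[-1,-25,-192,0,0],[-1,-25,-192,0,0],[-1,-25,-192,0,0],[-1,-25,-192,0,0]]'
python3 - <<'E'
from h import *
s=telemetry.observe();p=s['tool_pos'];y=s['tool_rot'][2];print(p,s['tool_rot'])
d=np.array([.5676,-.1747])-p[:2];print(1000*(d@[np.cos(y),np.sin(y)]),1000*(d@[np.sin(y),-np.cos(y)]))
shot('top','top1');p=cv2.imread('pics/top1.png');shot('side','side2');q=cv2.imread('pics/side2.png')
a=cv2.resize(p[190:300,330:460],(400,338));b=cv2.resize(q[180:380,250:450],(400,400))
c=np.zeros((400,800,3),np.uint8);c[:338,:400]=a;c[:,400:]=b;cv2.imwrite('pics/m2.png',c)
E
```

```text
time: 4.98
tool_pos: [0.5686, -0.169, 0.3747]
tool_rot: [3.141, -0.0, -3.061]
contact_force: [-0.5, -0.0, -1.5]
opening: 0.0195
grip_force: 24.5
[ 0.56861715 -0.16899643  0.37467113] [ 3.14111684e+00 -2.19721497e-04 -3.06085906e+00]
1.4738021304986408 -5.602962603517276
```

View pics/m2.png

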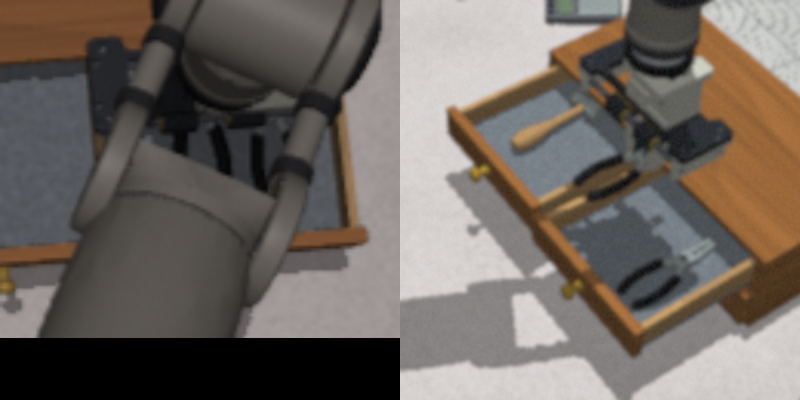

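The pliers hang level over the inner part of the drawer, clear of the stored pair. I'll lower them slowly.

```bash
python3 -m crank '[[-1,1,-6,10,0],[-1,1,-6,30,0],[-1,1,-6,55,0],[-1,1,-6,75,0],[-1,1,-6,88,0],[-1,1,-6,96,0],[-1,1,-6,101,0],[-1,1,-6,105,0],[-1,1,-6,107,0],[-1,1,-6,109,0],[-1,1,-6,110,0],[-1,1,-6,110,0]]'
python3 -m crank '[[-1,0,0,1,0],[-1,0,0,1.5,0],[-1,0,0,2,0],[-1,0,0,2.5,0],[-1,0,0,3,0],[-1,0,0,3,0],[-1,0,0,3,0]]'
```

```text
time: 6.08
tool_pos: [0.5682, -0.1764, 0.265]
tool_rot: [-3.141, 0.001, -3.062]
contact_force: [-0.2, -0.2, -1.4]
opening: 0.0197
grip_force: 24.5
time: 6.67
tool_pos: [0.5681, -0.1764, 0.2617]
tool_rot: [3.142, 0.0, -3.062]
contact_force: [-0.8, 0.0, -1.4]
opening: 0.0198
grip_force: 24.5
```

```bash
python3 -m crank '[[-1,0,0,0.4,0],[-1,0,0,0.8,0],[-1,0,0,1.2,0],[-1,0,0,1.6,0],[-1,0,0,1.6,0],[-1,0,0,1.6,0]]'
python3 -m crank '[[-1,0,0,0.3,0],[-1,0,0,0.5,0],[-1,0,0,0.5,0],[-1,0,0,0.5,0]]'
```

```text
time: 7.17
tool_pos: [0.5681, -0.1764, 0.2602]
tool_rot: [3.142, 0.0, -3.062]
contact_force: [-1.6, 0.4, -0.2]
opening: 0.0199
grip_force: 24.5
time: 7.5
tool_pos: [0.5682, -0.1763, 0.2602]
tool_rot: [-3.141, 0.001, -3.062]
contact_force: [-1.9, 1.8, 5.2]
opening: 0.0194
grip_force: 24.5
```

The floor took the weight at 0.260, as expected. I'll release, rise, and back out to the front.

```bash
python3 -m crank '[[-0.5,0,0,0,0],[-0.3,0,0,0,0],[-0.3,0,0,0,0],[-0.3,0,0,0,0],[-0.3,0,0,0,0],[-0.3,0,0,-5,0],[-0.3,0,0,-20,0],[-0.3,0,0,-50,0],[-0.3,0,0,-85,0],[-0.3,0,0,-110,0],[-0.3,0,0,-110,0]]'
python3 -m crank '[[-1,40,0,0,0],[-1,80,0,0,0],[-1,120,0,0,0],[-1,160,0,0,0],[-1,185,0,0,0],[-1,185,0,0,0],[-1,185,0,0,0],[-1,185,0,0,0]]'
python3 - <<'E'
from h import *
shot('top','top2');p=cv2.imread('pics/top2.png');shot('side','side3');q=cv2.imread('pics/side3.png')
a=cv2.resize(p[190:300,330:460],(400,338));b=cv2.resize(q[200:400,250:450],(400,400))
c=np.zeros((400,800,3),np.uint8);c[:338,:400]=a;c[:,400:]=b;cv2.imwrite('pics/m3.png',c)
E
```

```text
time: 8.42
tool_pos: [0.569, -0.1767, 0.3761]
tool_rot: [-3.136, 0.01, -3.062]
contact_force: [1.1, -0.5, 1.1]
opening: 0.0323
grip_force: 0.0
time: 9.08
tool_pos: [0.3842, -0.1912, 0.3698]
tool_rot: [-3.141, 0.001, -3.063]
contact_force: [-0.3, -0.4, -0.7]
opening: 0.0005
grip_force: 0.0
```

View pics/m3.png

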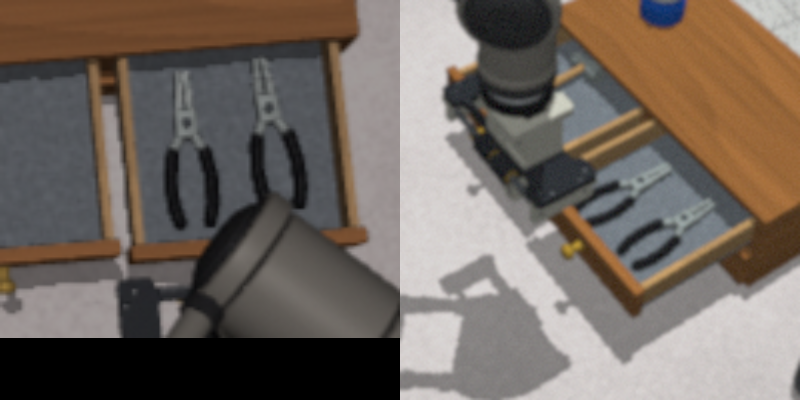

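The pliers lie flat beside the stored pair, parallel to it and clear of the walls. Next I lower the closed fingers in front of the right knob.

```bash
python3 -m crank '[[-1,2,-20,5,0],[-1,2,-40,20,0],[-1,2,-40,55,0],[-1,2,-40,85,0],[-1,2,-40,106,0],[-1,2,-40,106,0],[-1,2,-40,106,0],[-1,2,-40,106,0]]'
python3 -m crank '[[-1,-8,0,0,0],[-1,-16,0,0,0],[-1,-24,0,0,0],[-1,-30,0,0,0],[-1,-35,0,0,0],[-1,-40,0,0,0],[-1,-45,0,0,0],[-1,-50,0,0,0],[-1,-56,0,0,0],[-1,-62,0,0,0],[-1,-68,0,0,0],[-1,-74,0,0,0]]'
```

```text
time: 9.85
tool_pos: [0.3858, -0.2313, 0.2645]
tool_rot: [-3.141, 0.001, -3.062]
contact_force: [0.0, -0.4, -0.2]
opening: 0.0004
grip_force: 0.0
time: 10.85
tool_pos: [0.4592, -0.225, 0.2635]
tool_rot: [3.141, -0.0, -3.062]
contact_force: [-1.7, 0.6, 0.9]
opening: 0.0002
grip_force: 1.0
```

```bash
python3 -m crank '[[-1,-7,0,0,0],[-1,-14,0,0,0],[-1,-21,0,0,0],[-1,-28,0,0,0],[-1,-35,0,0,0],[-1,-42,0,0,0],[-1,-49,0,0,0],[-1,-56,0,0,0],[-1,-63,0,0,0],[-1,-70,0,0,0],[-1,-77,0,0,0],[-1,-84,0,0,0]]'
python3 -m crank '[[-1,-4,0,0,0],[-1,-8,0,0,0],[-1,-12,0,0,0],[-1,-16,0,0,0],[-1,-20,0,0,0],[-1,-24,0,0,0],[-1,-28,0,0,0],[-1,-30,0,0,0],[-1,-32,0,0,0],[-1,-33,0,0,0],[-1,-34,0,0,0]]'
```

```text
time: 11.85
tool_pos: [0.5431, -0.2184, 0.2635]
tool_rot: [3.141, -0.0, -3.062]
contact_force: [-2.1, 1.4, 0.2]
opening: 0.0002
grip_force: 1.0
time: 12.77
tool_pos: [0.5764, -0.2159, 0.2637]
tool_rot: [-3.142, 0.0, -3.062]
contact_force: [-1.9, 0.8, 0.4]
opening: 0.0004
grip_force: 0.8
```

```bash
python3 -m crank '[[-1,-1.5,0,0,0],[-1,-3,0,0,0],[-1,-4.5,0,0,0],[-1,-6,0,0,0],[-1,-7,0,0,0],[-1,-8,0,0,0],[-1,-8,0,0,0]]'
python3 - <<'E'
from h import *
shot('side','side4')
E
```

```text
time: 13.35
tool_pos: [0.5825, -0.2155, 0.2636]
tool_rot: [3.141, -0.007, -3.062]
contact_force: [-13.7, -0.5, 7.1]
opening: 0.0004
grip_force: 6.8
```

The force rose to 14 N, which looks like the stop. I'll confirm with one more mm, then back off and go to the left drawer.

```bash
python3 -m crank '[[-1,-0.5,0,0,0],[-1,-1,0,0,0],[-1,-1,0,0,0]]'
python3 -m crank '[[-1,20,0,0,0],[-1,60,0,0,0],[-1,100,0,0,0],[-1,140,0,0,0],[-1,180,0,-10,0],[-1,205,0,-40,0],[-1,210,0,-80,0],[-1,210,0,-80,0],[-1,210,0,-80,0]]'
python3 - <<'E'
from h import *
s=telemetry.observe();p=s['tool_pos'];y=s['tool_rot'][2];print(p,y,s['time'])
d=np.array([.370,-.0165])-p[:2];print(1000*(d@[np.cos(y),np.sin(y)]),1000*(d@[np.sin(y),-np.cos(y)]))
E
```

```text
time: 13.65
tool_pos: [0.5829, -0.2155, 0.2636]
tool_rot: [3.14, -0.009, -3.062]
contact_force: [-16.8, -0.7, 9.1]
opening: 0.0008
grip_force: 8.6
time: 14.4
tool_pos: [0.3762, -0.2325, 0.346]
tool_rot: [-3.136, 0.005, -3.063]
contact_force: [0.3, 0.4, -0.4]
opening: 0.0005
grip_force: 0.0
[ 0.37621316 -0.23247854  0.34604849] -3.063480797679032 14.4
-10.65911775892132 215.80480801633692
```

```bash
python3 -m crank '[[-1,-2,35,0,0],[-1,-4,75,0,0],[-1,-6,115,0,0],[-1,-8,155,0,0],[-1,-11,190,0,0],[-1,-11,216,0,0],[-1,-11,216,0,0],[-1,-11,216,0,0],[-1,-11,216,0,0],[-1,-11,216,0,0]]'
python3 -m crank '[[-1,0,0,15,0],[-1,0,0,45,0],[-1,0,0,70,0],[-1,0,0,82,0],[-1,0,0,82,0],[-1,0,0,82,0],[-1,0,0,82,0]]'
```

```text
time: 15.23
tool_pos: [0.3702, -0.0162, 0.3432]
tool_rot: [3.142, -0.0, -3.063]
contact_force: [-0.2, -0.8, 0.5]
opening: 0.0007
grip_force: 0.0
time: 15.82
tool_pos: [0.3703, -0.0162, 0.2622]
tool_rot: [-3.141, 0.001, -3.064]
contact_force: [0.2, 0.7, 0.2]
opening: 0.0005
grip_force: 0.0
```

```bash
python3 -m crank '[[-1,-8,0,0,0],[-1,-16,0,0,0],[-1,-24,0,0,0],[-1,-30,0,0,0],[-1,-35,0,0,0],[-1,-40,0,0,0],[-1,-46,0,0,0],[-1,-52,0,0,0],[-1,-58,0,0,0],[-1,-64,0,0,0],[-1,-70,0,0,0],[-1,-77,0,0,0]]'
python3 -m crank '[[-1,-7,0,0,0],[-1,-14,0,0,0],[-1,-21,0,0,0],[-1,-28,0,0,0],[-1,-35,0,0,0],[-1,-42,0,0,0],[-1,-49,0,0,0],[-1,-56,0,0,0],[-1,-63,0,0,0],[-1,-70,0,0,0],[-1,-77,0,0,0],[-1,-84,0,0,0]]'
python3 -m crank '[[-1,-4,0,0,0],[-1,-8,0,0,0],[-1,-12,0,0,0],[-1,-16,0,0,0],[-1,-20,0,0,0],[-1,-23,0,0,0],[-1,-25,0,0,0],[-1,-26,0,0,0],[-1,-27,0,0,0],[-1,-28,0,0,0]]'
```

```text
time: 16.82
tool_pos: [0.4469, -0.0093, 0.2615]
tool_rot: [3.141, -0.001, -3.062]
contact_force: [-2.8, 0.6, 0.7]
opening: 0.0003
grip_force: 1.0
time: 17.82
tool_pos: [0.531, -0.0027, 0.2616]
tool_rot: [3.142, 0.0, -3.062]
contact_force: [-2.5, 0.8, 0.4]
opening: 0.0003
grip_force: 1.0
time: 18.65
tool_pos: [0.5582, -0.0006, 0.2617]
tool_rot: [-3.142, 0.0, -3.062]
contact_force: [-2.1, -0.1, 1.8]
opening: 0.0006
grip_force: 0.8
```

```bash
python3 -m crank '[[-1,-1.5,0,0,0],[-1,-3,0,0,0],[-1,-4.5,0,0,0],[-1,-6,0,0,0],[-1,-7,0,0,0],[-1,-8,0,0,0],[-1,-8,0,0,0]]'
```

```text
time: 19.23
tool_pos: [0.5642, -0.0001, 0.2616]
tool_rot: [3.141, -0.008, -3.062]
contact_force: [-14.9, -3.2, 10.2]
opening: 0.0003
grip_force: 7.3
```

```bash
python3 -m crank '[[-1,-0.5,0,0,0],[-1,-1,0,0,0],[-1,-1,0,0,0]]'
python3 -m crank '[[-1,20,0,0,0],[-1,60,0,0,0],[-1,100,0,0,0],[-1,140,0,0,0],[-1,165,0,-10,0],[-1,170,0,-40,0],[-1,170,0,-80,0],[-1,170,0,-80,0],[-1,170,0,-80,0]]'
python3 -m crank '[[-1,0,35,0,0],[-1,0,75,0,0],[-1,0,115,0,0],[-1,0,155,0,0],[-1,0,195,0,0],[-1,0,230,0,0],[-1,0,250,0,0],[-1,0,250,0,0],[-1,0,250,0,0],[-1,0,250,0,0]]'
python3 - <<'E'
from h import *
shot('top','top5');p=cv2.imread('pics/top5.png');shot('side','side5');q=cv2.imread('pics/side5.png')
c=np.hstack([cv2.resize(p[60:360,20:560],(480,267)),p[0:0,0:0].reshape(0,0,3)]) if 0 else p
a=cv2.resize(p[105:305,270:460],(380,400));b=cv2.resize(q[150:380,230:510],(420,345))
c=np.zeros((400,800,3),np.uint8);c[:,:380]=a;c[:345,380:]=b;cv2.imwrite('pics/m5.png',c)
cv2.imwrite('pics/f5.png',p)
E
```

```text
time: 19.48
tool_pos: [0.5646, -0.0001, 0.2616]
tool_rot: [3.141, -0.01, -3.062]
contact_force: [-18.4, -3.2, 12.2]
opening: 0.0003
grip_force: 9.0
time: 20.23
tool_pos: [0.3984, -0.0136, 0.3438]
tool_rot: [-3.14, 0.007, -3.063]
contact_force: [-0.2, 0.4, -0.4]
opening: 0.0005
grip_force: 0.0
time: 21.07
tool_pos: [0.3779, 0.2354, 0.3408]
tool_rot: [-3.141, -0.001, -3.062]
contact_force: [-0.1, -0.9, 0.9]
opening: 0.0003
grip_force: 0.0
```

View pics/m5.png

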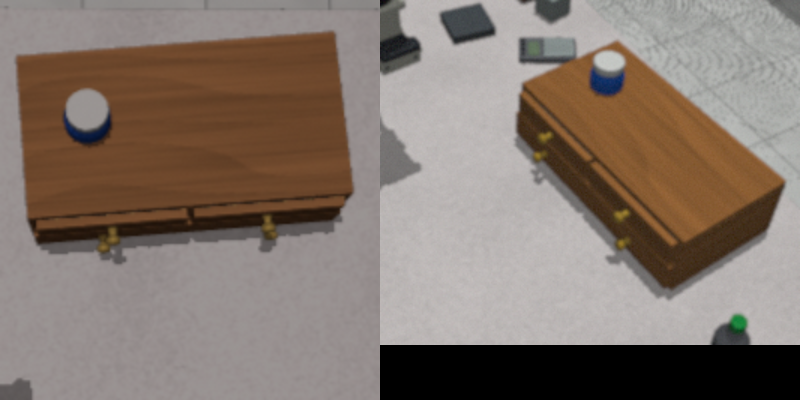

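View pics/f5.png

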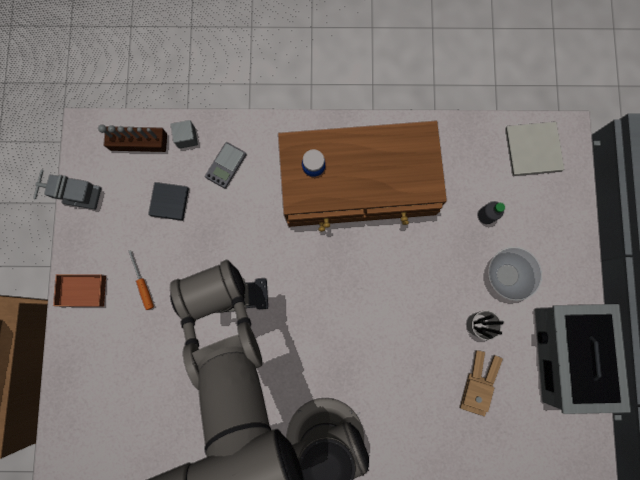

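Both drawers are shut: the panels are flush and in line, and both hit a firm stop. The jar and the other items haven't moved, so I'm handing in.

```bash
python3 -c "
from cell import ticket;print(ticket.hand_in())"
```

```text
the job is handed in; nothing more can be done
None
```

The loose pliers are laid flat beside the stored pair in the right drawer, both drawers are pushed fully shut with nothing else seen to have moved, and the job was handed in after about 21 s on the robot's clock.

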